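Change the label printer over to the large roll

ROBOT

A 6-joint arm with a two-finger parallel gripper is mounted at the origin on the work surface; the furniture and walls round the work are solid. World frame = base frame: x ahead of the robot, y to its left, z up, the work surface at z = 0. Lengths are in m, angles in rad, forces in N, time in s.
With the tool pointing down it reaches from about 0.275 to 0.875 m from the base axis. Payload 12.5 kg.
Tool frame: the origin (TCP) lies at the very end of the fingers, on their centre line; the grasp point (between the pads) lies 19 mm behind it; z points along the fingers, y is the line along which they close (so a half turn about z gives the same grasp; the last joint's range is limited). The gripper opens to 85 mm and grips with 20 to 120 N. Pads are 22 mm wide; open, the fingers measure 114 mm over their backs; the gripper's body (76 mm by 85 mm) begins 54 mm behind the grasp point. The pads swing forward as they close: fully open they stand 13 mm farther back than shut.
Start: joints at [-1.227, 0.351, 1.652, -0, 1.139, -0.085], TCP at [0.229, -0.5, 0.231] pointing down, gripper open.
Joint ranges: [-2.75, 2.75], [-0.79, 2.1], [0.01, 2.65], [-1.57, 4.71], [0.07, 3.14], [-2.87, 2.87]. Speed limits (rad/s): [2.22, 2.22, 2.79, 3.14, 3.14, 3.14].

INTERFACE

Orientations are given as a 3x3 rotation matrix whose columns are the frame's x, y, z axes.
In Python, from bench import manip gives the robot as it stands. Calls block until the motion is done:
- manip.move_ptp(position, orientation): joint-space move of the TCP to a pose.
- manip.move_l(position, attitude=None, max_speed=0.15): straight line of the TCP; attitude=None keeps the orientation; max_speed is the mean speed in m/s.
- manip.move_j(angles): joint-space move.
- manip.set_gripper(opening, effort=None): opening from 0.0 (shut) to 1.0 (fully open); effort is the grip in N (None keeps the last); returns when the fingers have stopped.
- manip.dwell(seconds).
- manip.inverse_kinematics(position, orientation): joint angles nearest the present ones, or None.
- manip.grab_frame(name): name is "scene" or "top" or "wrist"; returns (picture, depth): 480x640x3 uint8, red, green, blue; 480x640 float32, m along the optical axis (not along the pixel's ray), 0 where there is no reading.
- manip.get_calibration(name): a dict with "camera_matrix" (3x3 intrinsics, pixels), "R" (3x3) and "t" (3): a world point X has camera coordinates R X + t. Camera axes: x right, y down, z forward; pixel columns grow to the right and rows downward; lengths in m; the calibration is good to about 2 mm. A picture is of the moment at which its call begins: read the wrist's pose just before it. get_calibration takes no time and is no camera call; for the wrist camera it gives the pose at the moment of the call.
A pose or a line that the arm cannot do raises manip.Unreachable and nothing moves.
- manip.sign_off(): hands the job in; it is judged then, once.
Trained networks look in the newest picture that a camera, given by its name, has taken for a name from the list of things; names that differ only in an ending like _2 or _b are one class to them, and where a whole thing is asked for, a point or a joint stands for the part that bears it (a point fixed in the world has none). Each returns a list of dicts, best first, with "confidence" (0 to 1); they miss things now and then, are a little off and sometimes report something else, mostly with a low value. They report only what shows in the picture. A call takes as long as a camera call. They do not tell look-alikes from the thing itself.
- manip.look_for(camera, name): "at" ([x, y, z] in m, in world coordinates, good to about 4 mm: the middle of the surface that is visible of it).
Readings, each from a call of its own:
- manip.current_time(): time.
- manip.current_qpos(): joint angles.
- manip.current_joint_vel(): joint speeds.
- manip.current_joint_torque(): joint torques, N m.
- manip.current_ee_pos(): TCP position.
- manip.current_tcp_rot(): TCP orientation.
- manip.current_force(): force on the tool from outside, world axes, zero at the start.
- manip.current_ft_torque(): the same for the moment, N m.
- manip.current_grip_width(): opening from 0.0 (shut) to 1.0 (fully open).
- manip.current_grip_force(): force on a finger pad.
Only numpy, scipy, OpenCV 4.12 (cv2) and the standard library are available. Lean on these libraries where they do the work, as an engineer would, in place of code of your own. Each camera call takes 0.05 s, during which the arm holds its last target. There are 200 camera calls.

TASK

Change the roll in the label printer: take away the hand stamp left on its front deck and stand it upright on the closed stamp pad, then lift the small roll out of the printer and lay it across the two rods of the roll rack. Lay the large roll (82 mm across, 50 mm wide) in the printer's bay between the two guides and press the cover fully shut; leave the third roll, which is too wide for the printer, and the two bottles behind the rack where they are.

Things in the scene. Friction and masses are not known exactly. Their poses are not given: they have to be found in the camera images.
- printer: desktop label printer, fixed, grey lower half 230 (x) x 160 (y) x 68 mm, white hinged cover. Origin: centre of its underside; x points from its front (robot side) to its back. Front deck, 68 mm high, at x = -115 to -65 mm; behind it a rubber platen bar, top 72 mm; then the open roll bay, x = -49 to +85 mm, 136 mm wide between side walls 68 mm high
- bay (a point): where the centre of the large roll lies in the bay (printer's x = +20, z = 67 mm, same axes), its axis along y, resting on two rollers 16 mm thick along y (centres x = +-25, z = -42 mm from here), on which it settles in x by itself. Low black guides, inner faces at y = +-29 mm, end 30 mm below this point: 4 mm to spare on either side of the large roll. The small roll's centre rests 13 mm below
- cover (a joint): hinge angle of the printer's cover, rad: 0 = shut, 1.2 = the stop at fully open; starts open at 1.05 to 1.2, so that it leans over the bay. Stiff: it stays where it is left and takes about 2 N at its front edge to close
- cover_hinge (a point): middle of the cover's hinge line, at the printer's back, 105 mm behind and 72 mm above the printer's origin, same axes; the hinge line runs along y. (In the way between the robot and the printer: a fixed bag press, 238 mm high, reaching 0.41 m ahead of the robot's base at y = -0.11 to +0.12 m)
- cover_push (a point): point on the outside of the cover's roof where it can be pressed shut: 170 mm forward of the hinge line and 54 mm above it when shut, middle of the width. Its axes turn with the cover; z points out of the roof. The cover is a shell 160 mm wide, 54 mm high, reaching 220 mm forward from the hinge; a thumb lip stands out 11 mm from its front wall
- stamp_mid (a point): hand stamp, half-way up (z up): black base 30 (x) x 50 (y) x 14 mm, waisted red handle, 67 mm high in all; the handle's upper part, from 2 mm below to 33 mm above this point, is up to 26 mm thick and is where to hold it. It starts standing on the printer's front deck
- ink_pad: closed stamp pad, a flat grey box 72 (x) x 112 (y) x 20 mm, loose; origin: centre of its underside
- small_roll_mid (a point): centre of the small roll of labels, 60 mm in diameter and 32 mm wide, which starts in the printer's bay; its axis (z of this frame) is level
- large_roll_mid (a point): centre of the large roll of labels, 82 mm in diameter and 50 mm wide, which starts lying in the rack with its axis (z of this frame) level, along the rods
- spare_roll_mid (a point): centre of the third roll of labels, 70 mm in diameter and 60 mm wide, lying in the rack, too wide for the printer; stays where it is; z is its level axis. (In the way between the robot and the rack: a yellow bin on the balance, its lid 244 mm above the bench, fixed, reaching 0.40 m ahead of the robot's base at y = -0.38 to -0.21 m)
- rack_mid (a point): middle of the fixed roll rack, between its two steel rods, 25 mm above the bench. The rods (16 mm thick, 274 mm long) run along y at x = +-25 mm; rolls lie across both, axes along y, in places at y = -90, 0, +90 mm: the middle one is empty, the outer ones hold the large and the third roll, either way round. Resting roll centres: small 28.6, large 42 mm above. End plates at y = +-140 mm, 44 mm high
- bottle_amber: brown reagent bottle with a white cap, 43 mm in diameter, 70 mm high, standing behind the rack; origin: centre of its underside
- bottle_dropper: small brown dropper bottle, 33 mm in diameter, 102 mm high, standing behind the rack; origin: centre of its underside
Things that resemble listed ones, but are neither listed nor needed, are in the scene too. What is shaped like the part that bears large_roll_mid but orange is not meant.

How it is judged:
By the outcome, as a careful person would: the job done as asked, in the order asked, and still so for the second after the job is handed in, with the robot touching nothing.
It also fails if it takes over 72 s, if anything falls off the work surface, if the arm or the gripper's body presses on something with over 40 N, if the wrist force passes 120 N, or if a joint passes its speed limit or range.

## Working session

There is one attempt and no reset: what is moved stays moved. The work goes in short steps, each a Python script; the robot and the scene stay as the last script left them, time stands still between calls to the robot, and variables do not carry over. Pictures are saved under pics/ and viewed, at most 10 in all, crops included, and the job is handed in when it is done.

```bash
ls; mkdir -p pics
python3 - <<'E'
from bench import manip as m
import cv2,numpy as np
ims=[]
for c in ("scene","top"):
    p,d=m.grab_frame(c); cv2.imwrite(f"pics/{c}0.png",p[:,:,::-1]); np.savez(f"{c}0.npz",p=p,d=d,**m.get_calibration(c))
    for n in ["printer","cover","stamp_mid","ink_pad","small_roll_mid","large_roll_mid","spare_roll_mid","rack_mid","bottle_amber","bottle_dropper","cover_push"]:
        try: print(c,n,[(np.round(r["at"],3).tolist(),round(r["confidence"],2)) for r in m.look_for(c,n)[:4]])
        except Exception as e: print(c,n,e)
print(m.current_time())
E
```

```text
pics
scene printer [([0.67, 0.115, 0.083], 0.63)]
scene cover [([0.7, 0.117, 0.205], 0.83)]
scene stamp_mid [([0.527, 0.031, 0.091], 0.69)]
scene ink_pad [([0.445, 0.368, 0.022], 0.67)]
scene small_roll_mid [([0.629, 0.056, 0.066], 0.89)]
scene large_roll_mid [([0.59, -0.162, 0.079], 0.87), ([0.81, -0.203, 0.036], 0.81)]
scene spare_roll_mid [([0.443, 0.368, 0.019], 0.69), ([0.553, -0.338, 0.076], 0.61)]
scene rack_mid [([0.594, -0.133, 0.035], 0.96), ([0.674, 0.113, 0.085], 0.56)]
scene bottle_amber []
scene bottle_dropper [([0.741, -0.293, 0.066], 0.7), ([0.591, -0.132, 0.034], 0.31)]
scene cover_push [([0.7, 0.116, 0.206], 0.86)]
top printer [([0.637, 0.038, 0.068], 0.65)]
top cover [([0.665, 0.035, 0.283], 0.68)]
top stamp_mid [([0.516, 0.012, 0.08], 0.54)]
top ink_pad [([0.439, 0.348, 0.024], 0.72)]
top small_roll_mid [([0.623, 0.043, 0.077], 0.95)]
top large_roll_mid [([0.576, -0.181, 0.104], 0.82), ([0.818, -0.236, 0.049], 0.7)]
top spare_roll_mid [([0.561, -0.36, 0.09], 0.94), ([0.436, 0.343, 0.023], 0.39), ([0.575, -0.184, 0.102], 0.16)]
top rack_mid [([0.574, -0.269, 0.03], 0.95)]
top bottle_amber [([0.714, -0.155, 0.055], 0.77)]
top bottle_dropper [([0.728, -0.298, 0.058], 0.74)]
top cover_push [([0.667, 0.041, 0.278], 0.91), ([0.636, 0.039, 0.071], 0.24)]
1.2
```

View pics/scene0.png

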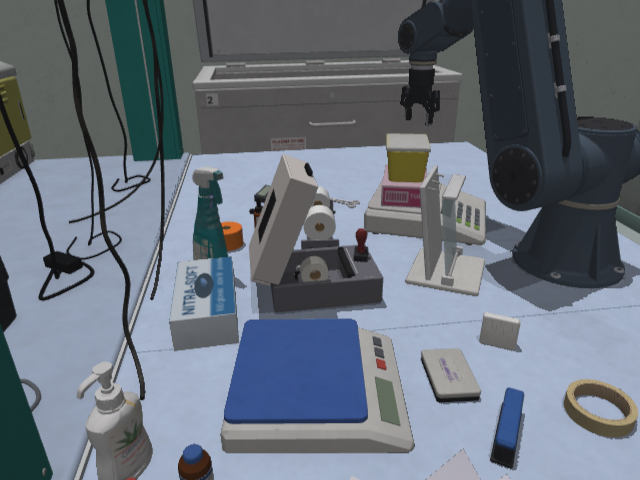

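View pics/top0.png

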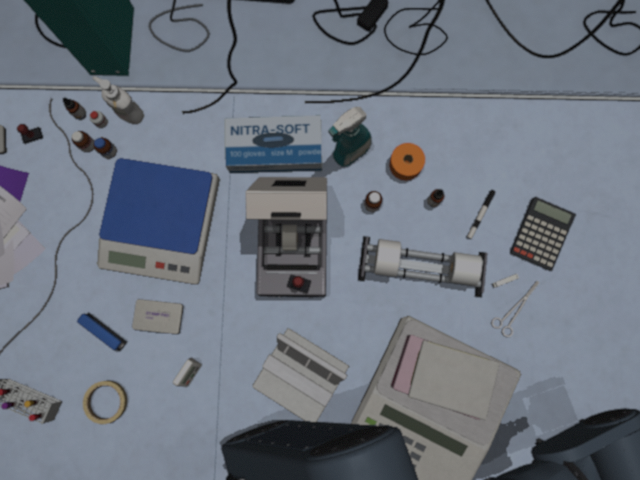

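The scene view shows the open printer at about (315,250), the stamp on its deck at (361,243), the pad at (450,373) and the rack behind it. In the top view:
- **Printer and stamp:** the printer is at (290,240) and the stamp at (298,284).
- **Pad:** (158,317).
- **Rack rolls:** these sit at (388,258) and (466,270), with the middle place empty.
- **Decoys:** the orange roll at (407,161), and a second stamp at (30,133).

The roll at (388,258) is 104 mm high on top (expected 108 for the large roll). The one at (466,270) is 90 mm (expected 95 for the third), and it is wider. Next I'll fit poses from the depth data and check the rolls in a crop.

```bash
cat > seg.py <<'E'
import numpy as np,cv2
def cloud(f):
    z=np.load(f); d=z["d"]; K=z["camera_matrix"]; v,u=np.indices(d.shape)
    P=np.stack([(u-K[0,2])/K[0,0]*d,(v-K[1,2])/K[1,1]*d,d],-1)
    W=(P-z["t"])@z["R"]; W[d==0]=np.nan; return W,z["p"]
def sel(W,x,y,z):
    a=W.reshape(-1,3); lo,hi=zip(x,y,z); return a[np.all((a>=lo)&(a<=hi),1)]
def rect(p,n):
    (c,s,a)=cv2.minAreaRect((p[:,:2]*1000).astype(np.float32)); print(n,len(p),np.round(c,1),np.round(s,1),round(a,1),"z",np.round(np.percentile(p[:,2],[5,50,95]),4))
E
python3 - <<'E'
from seg import *
for f in ("top0.npz","scene0.npz"):
    W,p=cloud(f); print(f)
    rect(sel(W,(.38,.5),(.26,.43),(.012,.03)),"pad")
    rect(sel(W,(.4,.6),(-.06,.15),(.06,.074)),"deck")
    rect(sel(W,(.4,.72),(-.06,.15),(.06,.076)),"prn")
    rect(sel(W,(.45,.57),(-.03,.06),(.09,.15)),"stamp")
    rect(sel(W,(.5,.66),(-.24,-.13),(.06,.13)),"large")
    rect(sel(W,(.5,.66),(-.42,-.30),(.06,.13)),"spare")
    rect(sel(W,(.5,.68),(-.42,-.12),(.022,.2)),"rack")
    s=sel(W,(.5,.66),(-.28,-.25),(.026,.06));rect(s,"rods")
    for n,y in(("L",(-.24,-.13)),("S",(-.42,-.30))):
        s=sel(W,(.5,.66),y,(.085,.13)); print(n,"max z",np.percentile(s[:,2],98))
    s=sel(W,(.58,.68),(.0,.08),(.045,.11)); rect(s,"small")
    s=sel(W,(.6,.9),(-.08,.16),(.14,.4)); rect(s,"cover"); 
    c=s.mean(0); print(c,np.linalg.svd(s-c,full_matrices=0)[2][2])
W,p=cloud("top0.npz")
a=cv2.resize(p[230:310,230:500],None,fx=2.9,fy=2.9,interpolation=2)
b=cv2.resize(np.load("scene0.npz")["p"][150:300,230:390],None,fx=2.3,fy=2.3,interpolation=2)
o=np.zeros((a.shape[0]+b.shape[0],max(a.shape[1],b.shape[1]),3),np.uint8);o[:a.shape[0],:a.shape[1]]=a;o[a.shape[0]:,:b.shape[1]]=b
cv2.imwrite("pics/crop1.png",o[:,:,::-1])
E
```

```text
top0.npz
pad 1437 [439.9 349.8] [114.3  72. ] 85.3 z [0.0142 0.019  0.0242]
deck 1923 [547.5  34.7] [106.4 159.2] 1.1 z [0.0625 0.0675 0.0725]
prn 2404 [604.9  35.2] [221.1 160.5] 1.1 z [0.0625 0.0676 0.0734]
stamp 109 [520.1  15.9] [24.9 21.9] 1.6 z [0.1222 0.1306 0.1376]
large 825 [ 585.1 -184.2] [50.5 81.3] 83.7 z [0.0756 0.1014 0.1096]
spare 860 [ 564.7 -363. ] [61.9 69.5] 83.6 z [0.0682 0.0884 0.0963]
rack 2982 [ 606.5 -276.1] [289.  158.1] 83.7 z [0.0266 0.0766 0.1065]
rods 157 [ 575.8 -264.9] [66.7 29.4] 0.2 z [0.0269 0.0307 0.0357]
L max z 0.1109720467661176
S max z 0.09823673237944962
small 370 [628.8  41.1] [32.2 59. ] 89.8 z [0.0563 0.078  0.0854]
cover 3447 [743.9  18.2] [231.6 197. ] 0.3 z [0.1755 0.2812 0.2944]
[0.6851461  0.026521   0.26650533] [-0.53416902 -0.27624319 -0.79897006]
scene0.npz
pad 2060 [438.1 351.9] [114.3  72.1] 85.4 z [0.0156 0.0189 0.0207]
deck 1186 [546.9  36.5] [108.3 165.2] 1.0 z [0.0619 0.0674 0.0714]
prn 1892 [606.7  37.5] [227.9 165.2] 1.0 z [0.0614 0.0671 0.0722]
stamp 186 [517.1  20.8] [20.8 25.6] 89.4 z [0.0921 0.1195 0.1336]
large 602 [ 582
[... 541 characters left out ...]
                                                      ~~~~~~~~~~~~~^^^^^^^^^^^^^^^^^^
    return _quantile_unchecked(
        a, q, axis, out, overwrite_input, method, keepdims, weights)
    return _ureduce(a,
                    func=_quantile_ureduce_func,
    ...<5 lines>...
                    overwrite_input=overwrite_input,
                    method=method)
    r = func(a, **kwargs)
    result = _quantile(arr,
                       quantiles=q,
    ...<2 lines>...
                       out=out,
                       weights=wgt)
    slices_having_nans = np.isnan(arr[-1, ...])
                                  ~~~^^^^^^^^^
IndexError: index -1 is out of bounds for axis 0 with size 0
```

```bash
cat > h.py <<'E'
import numpy as np
from bench import manip as m
PR=np.array([.6095,.0355]);PY=np.radians(1.1)
RK=np.array([.5745,-.2735]);RY=np.radians(-6.4)
def rot(yaw,tilt=0,flip=False):
    c,s=np.cos(yaw),np.sin(yaw); Z=np.array([[c,-s,0],[s,c,0],[0,0,1]])
    z=np.array([np.sin(tilt),0,-np.cos(tilt)]); y=np.array([0,-1. if not flip else 1.,0]); x=np.cross(y,z)
    return Z@np.stack([x,y,z],1)
def prn(x,y,z):
    c,s=np.cos(PY),np.sin(PY); return np.array([PR[0]+c*x-s*y,PR[1]+s*x+c*y,z])
def rack(x,y,z):
    c,s=np.cos(RY),np.sin(RY); return np.array([RK[0]+c*x-s*y,RK[1]+s*x+c*y,z])
def tcp(g,R,back=0): return np.asarray(g)+R[:,2]*(.019-back)   # grasp point -> TCP, backed off
def st(n=""): print(n,"t",round(m.current_time(),2),"pos",np.round(m.current_ee_pos(),4),"w",round(m.current_grip_width(),3),"gf",round(m.current_grip_force(),1),"F",np.round(m.current_force(),1))
E
python3 - <<'E'
from h import *
from seg import *
T=np.radians(30)
for n,g,y,t in [("stamp",(.519,.0165,.1175),PY,0),("stampup",(.519,.0165,.25),PY,0),("pad",(.439,.351,.075),0,0),("small",prn(19.5,5,.0)/1,PY,T),("smallhi",(.629,.041,.064),PY,T),("smallup",(.54,.041,.22),PY,T),("rackmid",rack(0,0,.06),RY,0),("large",rack(0,.09,.067),RY,0),("bay",prn(.02,0,.067),PY,T),("pushopen",prn(.09,0,.3),PY,0),("pushopen-20",prn(.09,0,.3),PY,-.35),("shut",prn(-.065,0,.12),PY,0)]:
    for f in (0,1):
        R=rot(y,t,f); q=m.inverse_kinematics(tcp(g,R),R); print(n,f,None if q is None else np.round(q,2))
W,p=cloud("top0.npz")
a=cv2.resize(p[230:310,230:500],None,fx=2.9,fy=2.9,interpolation=2)
b=cv2.resize(np.load("scene0.npz")["p"][150:300,230:390],None,fx=2.3,fy=2.3,interpolation=2)
o=np.zeros((a.shape[0]+b.shape[0],a.shape[1],3),np.uint8);o[:a.shape[0]]=a;o[a.shape[0]:,:b.shape[1]]=b
cv2.imwrite("pics/crop1.png",o[:,:,::-1])
s=sel(W,(.6,.9),(-.08,.16),(.14,.4)); h=s[:,2]; print(np.percentile(s,[2,50,98],axis=0))
# bay interior structure: side walls' inner edges
for x in (.60,.61): 
    s=sel(W,(x-.012,x+.012),(-.06,.13),(.0,.2)); s=s[np.argsort(s[:,1])]; 
    b=np.round(s[:,1]/.004).astype(int); print([(int(k*4),int(1000*np.median(s[b==k,2]))) for k in np.unique(b)])
E
```

```text
stamp 0 [-0.06  0.48  1.84 -0.    0.82  1.49]
stamp 1 [-0.06  0.48  1.84 -0.    0.82 -1.65]
stampup 0 [-0.06  0.3   1.73 -0.    1.12  1.49]
stampup 1 [-0.06  0.3   1.73 -0.    1.12 -1.65]
pad 0 [ 0.59  0.61  1.75 -0.    0.79  2.16]
pad 1 [ 0.59  0.61  1.75 -0.    0.79 -0.98]
small 0 None
small 1 None
smallhi 0 [-0.02  0.62  1.9   0.17  0.1   1.37]
smallhi 1 [-0.02  0.62  1.9   0.17  0.1  -1.77]
smallup 0 [-0.02  0.2   2.04  0.05  0.38  1.49]
smallup 1 [-0.02  0.2   2.04  0.05  0.38 -1.65]
rackmid 0 [-0.52  0.74  1.54 -0.    0.87  1.17]
rackmid 1 [-0.52  0.74  1.54 -0.    0.87 -1.98]
large 0 [-0.38  0.69  1.61 -0.    0.84  1.3 ]
large 1 [-0.38  0.69  1.61 -0.    0.84 -1.84]
bay 0 [-0.03  0.61  1.9   0.21  0.11  1.33]
bay 1 [-0.03  0.61  1.9   0.21  0.11 -1.81]
pushopen 0 [-0.01  0.6   1.14 -0.    1.4   1.54]
pushopen 1 [-0.01  0.6   1.14 -0.    1.4  -1.6 ]
pushopen-20 0 [-0.01  0.8   0.83 -0.01  1.86  1.54]
pushopen-20 1 [-0.01  0.8   0.83 -0.01  1.86 -1.6 ]
shut 0 [-0.02  0.51  1.77 -0.    0.86  1.53]
shut 1 [-0.02  0.51  1.77 -0.    0.86 -1.61]
[[ 0.63030494 -0.07484542  0.15645911]
[... 343 characters left out ...]
3), (44, 48), (48, 43), (52, 60), (56, 27), (60, 24), (64, 32), (68, 26), (72, 26), (76, 28), (80, 24), (84, 26), (88, 30), (92, 24), (96, 26), (100, 28), (104, 52), (108, 65), (112, 66), (116, 64), (124, 2), (128, 2)]
[(-60, 2), (-56, 1), (-52, 1), (-48, 1), (-44, 64), (-40, 66), (-36, 67), (-32, 34), (-28, 28), (-24, 27), (-20, 26), (-16, 29), (-12, 30), (-8, 29), (-4, 28), (0, 30), (4, 33), (8, 28), (12, 31), (16, 25), (20, 28), (24, 34), (28, 70), (32, 72), (36, 74), (40, 75), (44, 70), (48, 74), (52, 74), (56, 68), (60, 32), (64, 33), (68, 26), (72, 29), (76, 26), (80, 30), (84, 26), (88, 27), (92, 26), (96, 25), (100, 27), (104, 55), (108, 66), (112, 67), (116, 64), (124, 2), (128, 4)]
```

View pics/crop1.png

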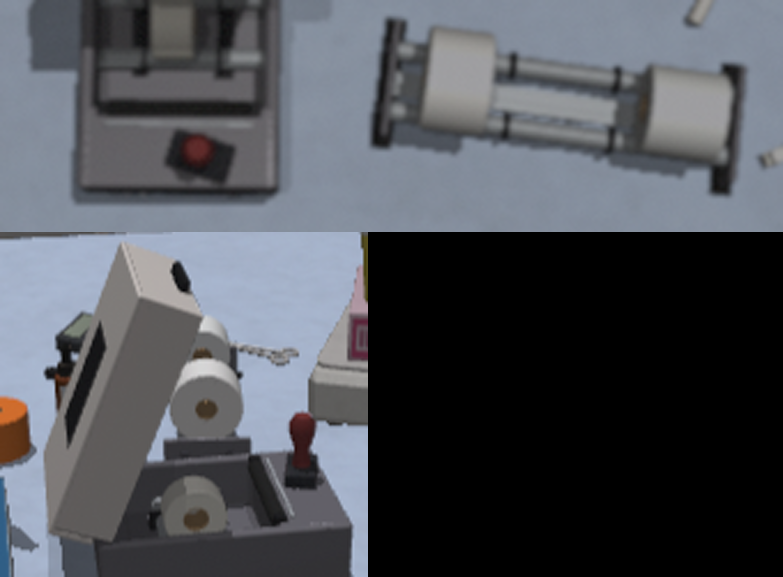

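The crop confirms it. The left rack roll at (460,80) is the larger and narrower one, so it is the large roll. The roll at (690,110) is wider, so it is the spare. The stamp stands on the deck at (197,153) with its base turned about -12°, and the orange roll is a decoy. I'll move the stamp now.

```bash
cat >> h.py <<'E'
SY=np.radians(-12.5);PDY=np.radians(-4.7)
E
python3 - <<'E'
from h import *
import cv2
m.move_l([.229,-.5,.33],max_speed=.3)
R=rot(SY); S=np.array([.519,.0165])
m.move_ptp([*S,.24],R); m.set_gripper(.6,40)
p,d=m.grab_frame("wrist"); cv2.imwrite("pics/w1.png",p[:,:,::-1])
m.move_l([*S,.0985],max_speed=.2); m.set_gripper(0.0,40); st("grip")
m.move_l([*S,.2],max_speed=.25); st("lift")
R=rot(PDY); P=[.439,.351]
m.move_ptp([*P,.14],R); m.move_l([*P,.058],max_speed=.15); st("above")
for z in (.054,.052,.051,.0505,.050,.0495):
    m.move_l([*P,z],max_speed=.05); f=m.current_force()[2]
    if abs(f)>6: break
st("down")
E
```

```text
grip t 5.54 pos [0.5198 0.0166 0.0997] w 0.265 gf 38.8 F [-0.5  0.7  5.8]
lift t 6.1 pos [0.5188 0.0165 0.2001] w 0.262 gf 39.2 F [-0.9 -0.1 -0.5]
above t 8.12 pos [0.4396 0.351  0.0587] w 0.264 gf 39.2 F [ 0.8  0.4 -0.7]
down t 9.12 pos [0.4393 0.3514 0.0512] w 0.26 gf 39.8 F [-2.   0.3  8.7]
```

View pics/w1.png

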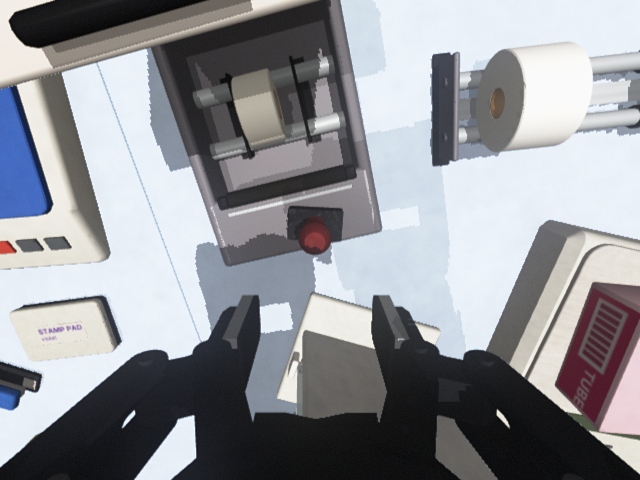

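The wrist view shows the small roll at (262,105) on the rollers, close to the left guide at (235,115), with the stamp at (314,235). The stamp now touches the pad, so I'll release it, check, and go for the small roll.

Run:
```python
from h import *
import cv2
m.move_l([.439,.351,.0515],max_speed=.05)
m.set_gripper(.6,40); m.dwell(.2); m.move_l([.439,.351,.2],max_speed=.25)
T=np.radians(25); R=rot(PY,T)
m.move_ptp([.52,.041,.30],R); 
# look down on the bay from near
p,d=m.grab_frame("wrist"); c=m.get_calibration("wrist"); np.savez("w2.npz",p=p,d=d,**c); 
p2,_=m.grab_frame("scene")
o=np.hstack([cv2.resize(p,(480,360)),cv2.resize(p2[280:480,400:578],(320,360))]); cv2.imwrite("pics/w2.png",o[:,:,::-1])
for n in("small_roll_mid",): print([(np.round(r["at"],3),round(r["confidence"],2)) for r in m.look_for("wrist",n)])
st()
from seg import *
W,p=cloud("w2.npz")
rect(sel(W,(.58,.68),(.0,.08),(.045,.11)),"small")
rect(sel(W,(.4,.72),(-.06,.15),(.062,.074)),"prn")
for x in (.64,.60,.66): # guides
    s=sel(W,(x-.006,x+.006),(-.06,.13),(.0,.2)); b=np.round(s[:,1]/.003).astype(int); print(x,[(int(k*3),int(1000*np.median(s[b==k,2]))) for k in np.unique(b)])
```

```text
[(array([0.622, 0.046, 0.078]), 0.59)]
 t 12.11 pos [0.5201 0.0418 0.2995] w 0.6 gf 0.0 F [-0.5 -0.3 -0.2]
small 1338 [627.   43.5] [56.9 31.9] 0.7 z [0.0624 0.0796 0.0836]
prn 12707 [607.6  37.2] [226.9 160.6] 0.9 z [0.0654 0.0678 0.0712]
0.64 [(-60, 0), (-57, 0), (-42, 64), (-39, 67), (-36, 67), (-33, 67), (-30, 44), (-27, 15), (-24, 16), (-21, 15), (-18, 15), (-15, 15), (-12, 15), (-9, 15), (-6, 15), (-3, 18), (0, 18), (3, 19), (6, 36), (9, 28), (12, 16), (15, 15), (18, 16), (21, 15), (24, 15), (27, 80), (30, 81), (33, 80), (36, 80), (39, 80), (42, 80), (45, 80), (48, 80), (51, 80), (54, 81), (57, 80), (60, 81), (63, 16), (66, 16), (69, 36), (72, 18), (75, 18), (78, 19), (81, 16), (84, 15), (87, 15), (90, 16), (93, 16), (96, 16), (99, 15), (102, 16), (105, 34), (108, 67), (111, 68), (114, 67), (117, 66), (129, 0)]
0.6 [(-60, 1), (-57, 0), (-42, 67), (-39, 67), (-36, 68), (-33, 67), (-30, 45), (-27, 31), (-24, 29), (-21, 30), (-18, 31), (-15, 29), (-12, 30), (-9, 31), (-6, 30), (-3, 30), (0, 31), (3, 30), (6, 36), (9, 31), (12, 30), (15, 31), (18, 30), (21, 31), (24, 30), (27, 31),
[... 196 characters left out ...]
31), (90, 31), (93, 31), (96, 31), (99, 31), (102, 31), (105, 46), (108, 67), (111, 68), (114, 67), (117, 66), (129, 0)]
0.66 [(-60, 0), (-57, 0), (-42, 66), (-39, 67), (-36, 69), (-33, 67), (-30, 53), (-27, 32), (-24, 31), (-21, 31), (-18, 31), (-15, 32), (-12, 31), (-9, 32), (-6, 32), (-3, 31), (0, 30), (3, 32), (6, 35), (9, 33), (12, 31), (15, 32), (18, 31), (21, 31), (24, 32), (27, 31), (30, 67), (33, 66), (36, 67), (39, 68), (42, 67), (45, 67), (48, 67), (51, 67), (54, 67), (57, 67), (60, 67), (63, 31), (66, 30), (69, 36), (72, 30), (75, 30), (78, 30), (81, 30), (84, 31), (87, 32), (90, 29), (93, 29), (96, 32), (99, 31), (102, 30), (105, 44), (108, 66), (111, 68), (114, 186), (117, 66)]
```

View pics/w2.png

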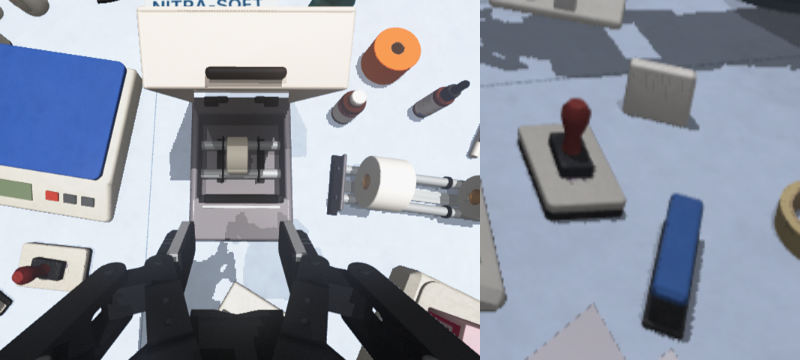

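The stamp stands upright on the pad at (575,145) in the right-hand inset. In the wrist view the small roll is at (237,155), between guides whose centre is at y ≈ 37 mm. Next I'll lift it out with a tilted tool, clear of the cover.

```bash
sed -i 's/^PR=.*;PY/PR=np.array([.6092,.0362]);PY/' h.py
python3 - <<'E'
from h import *
import cv2
T=np.radians(25); R=rot(PY,T); g=np.array([.6285,.0423,.054])
m.move_l(tcp(g,R,.15),R,max_speed=.25); st("pre")
m.move_l(tcp(g,R,.010),max_speed=.15); st("at")
m.set_gripper(0,35); st("grip")
m.move_l(tcp(g,R,.03),max_speed=.1); st("lift1")
m.move_l(tcp(g,R,.19),max_speed=.25); st("lift")
V=rot(RY)
a=rack(0,0,.20); m.move_ptp(a,V); st("over rack")
m.move_l(rack(0,0,.060),max_speed=.2)
p,d=m.grab_frame("scene"); f0=m.current_force()[2]
for z in np.arange(.052,.038,-.0015):
    m.move_l(rack(0,0,z),max_speed=.05); f=m.current_force()[2]
    if f-f0>5: break
st("down")
w,_=m.grab_frame("wrist"); p,_=m.grab_frame("top")
o=np.hstack([cv2.resize(w,(480,360)),cv2.resize(p[220:310,340:500],(320,180+180))]); cv2.imwrite("pics/w3.png",o[:,:,::-1])
E
```

```text
pre t 12.81 pos [0.5733 0.0415 0.1735] w 0.599 gf 0.0 F [ 0.4 -0.1  0.5]
at t 13.89 pos [0.6325 0.0424 0.0468] w 0.599 gf 0.0 F [ 0.2  0.8 -0.3]
grip t 14.19 pos [0.6325 0.0423 0.0468] w 0.368 gf 39.1 F [-4.2 -1.4  7.5]
lift1 t 14.54 pos [0.6239 0.0422 0.0643] w 0.369 gf 38.2 F [ 0.6  0.2 -2.3]
lift t 15.33 pos [0.5561 0.0409 0.2077] w 0.37 gf 38.2 F [ 0.3  0.4 -2.2]
over rack t 16.53 pos [ 0.5747 -0.2723  0.1995] w 0.367 gf 38.1 F [-0.8 -0.2 -1.9]
down t 18.99 pos [ 0.5751 -0.2738  0.0456] w 0.373 gf 39.3 F [-0.4  1.4  8.2]
```

View pics/w3.png

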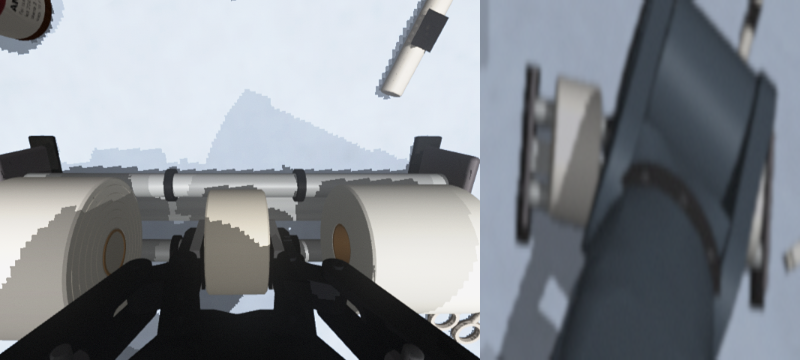

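The small roll, at (237,240), rests across both rods midway between the other two. I'll release it, fetch the large roll and set it in the bay.

Run:
```python
from h import *
import cv2
V=rot(RY)
m.set_gripper(.55,40); m.dwell(.2); m.move_l(rack(0,0,.17),max_speed=.25)
m.set_gripper(.82,40); m.move_l(rack(0,.09,.17),max_speed=.3)
m.move_l(rack(0,.09,.051),max_speed=.18); st("at large")
m.set_gripper(0,60); st("grip")
m.move_l(rack(0,.09,.08),max_speed=.1); st("lift")
m.move_l(rack(0,.09,.24),max_speed=.3)
T=np.radians(25); R=rot(PY,T); g=prn(.02,0,.067)
m.move_ptp([.52,-.08,.25],R); m.move_l(tcp(g,R,.19),max_speed=.3); st("pre")
w,_=m.grab_frame("wrist"); p,_=m.grab_frame("top")
o=np.hstack([cv2.resize(w,(480,360)),cv2.resize(p[160:310,240:500],(320,360))]); cv2.imwrite("pics/w4.png",o[:,:,::-1])
```

```text
at large t 21.85 pos [ 0.5851 -0.1847  0.0519] w 0.821 gf 0.0 F [-0.7  0.3  0.7]
grip t 22.17 pos [ 0.5853 -0.1845  0.0524] w 0.576 gf 54.7 F [-1.1 -1.4  8. ]
lift t 22.61 pos [ 0.5846 -0.184   0.0803] w 0.581 gf 55.5 F [-0.4 -0.3 -1.3]
pre t 24.47 pos [0.5574 0.0354 0.2208] w 0.582 gf 55.6 F [-0.6 -1.2 -1.1]
```

View pics/w4.png

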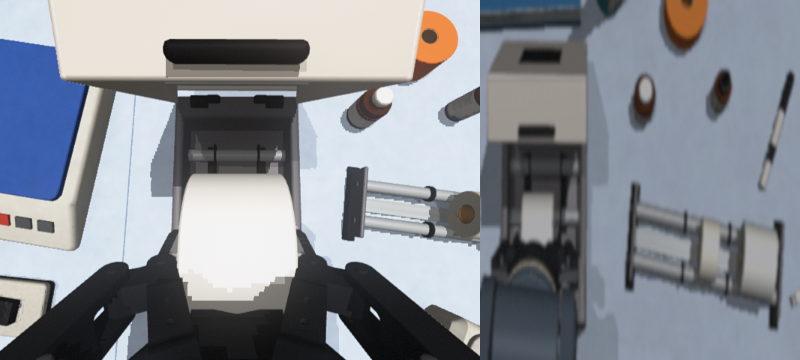

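The large roll is held at (237,235) above the bay, aligned with it. The small roll stays near the rack's middle, at (708,250) in the right-hand inset. I'll insert the large roll now.

Run:
```python
from h import *
import cv2
T=np.radians(25); R=rot(PY,T); g=prn(.02,0,.067)
m.move_l(tcp(g,R,.03),max_speed=.18); st("near"); f0=m.current_force()[2]
for b in np.arange(.014,-.006,-.0015):
    m.move_l(tcp(g,R,b),max_speed=.05); f=m.current_force()
    if f[2]-f0>6: break
st("down"); print(b)
w,_=m.grab_frame("wrist"); cv2.imwrite("pics/w5.png",cv2.resize(w,(560,420))[:,:,::-1])
```

```text
near t 25.61 pos [0.6247 0.0363 0.0778] w 0.582 gf 55.6 F [-1.3 -0.6 -1. ]
down t 27.82 pos [0.6357 0.0367 0.054 ] w 0.579 gf 57.6 F [-10.9  -0.1  15.3]
0.003500000000000003
```

View pics/w5.png

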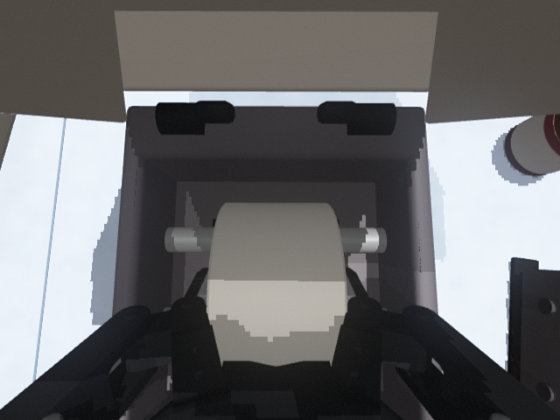

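The roll, at (277,280), is centred between the guides, with the rear roller showing equally on both sides at (185,240) and (370,240). The depth matches a proper seat. I'll release it, retreat, check, then close the cover.

Run:
```python
from h import *
import cv2
from seg import *
T=np.radians(25); R=rot(PY,T); g=prn(.02,0,.067)
m.set_gripper(.78,40); m.dwell(.2); m.move_l(tcp(g,R,.19),max_speed=.25); st("out")
w,d=m.grab_frame("wrist"); np.savez("w6.npz",p=w,d=d,**m.get_calibration("wrist"))
p,_=m.grab_frame("top")
W,_=cloud("w6.npz"); rect(sel(W,(.56,.70),(-.01,.085),(.085,.12)),"roll")
rect(sel(W,(.4,.72),(-.06,.15),(.062,.072)),"prn")
s=sel(W,(.6,.9),(-.08,.16),(.2,.4)); print(np.percentile(s,[1,50,99],axis=0).round(3))
print("hinge",prn(.105,0,.072))
for pos,t in ((prn(-.03,0,.38),0),(prn(.12,0,.36),0),(prn(.12,0,.25),-.2)):
    q=m.inverse_kinematics(pos,rot(PY,t)); print(None if q is None else np.round(q,2))
cv2.imwrite("pics/w6.png",np.hstack([cv2.resize(w,(480,360)),cv2.resize(p[160:310,240:500],(320,360))])[:,:,::-1])
```

```text
out t 29.29 pos [0.5568 0.0352 0.2209] w 0.781 gf 0.0 F [0.3 0.8 0.6]
roll 4754 [628.1  36.8] [73.4 50. ] 1.1 z [0.089  0.1036 0.1077]
prn 19158 [607.1  37.2] [227.6 160.3] 0.9 z [0.0651 0.0674 0.0703]
[[ 0.628 -0.04   0.217]
 [ 0.644  0.038  0.281]
 [ 0.658  0.115  0.289]]
hinge [0.71418065 0.03821573 0.072     ]
[-0.02  0.3   1.35 -0.    1.48  1.53]
[-0.01  0.64  0.9  -0.    1.61  1.54]
[-0.01  0.8   0.88 -0.01  1.66  1.54]
```

View pics/w6.png

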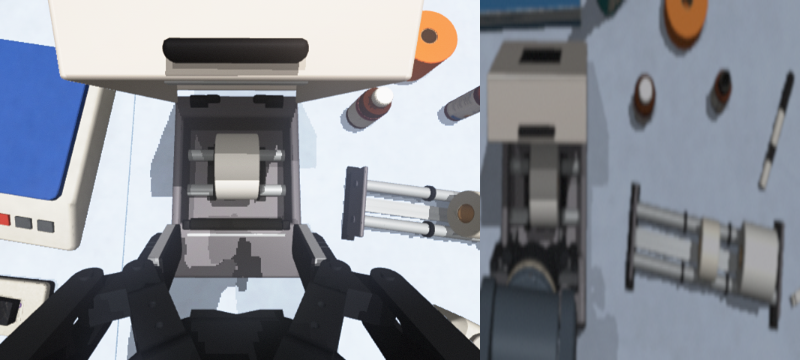

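The large roll lies seated and centred in the bay at (237,165): top at 108 mm, y = 36.8 mm, axis aligned. Now I'll close the cover by following its arc.

Run:
```python
from h import *
import cv2
V=rot(PY)
def P(a,dx=.011,dz=0):
    f=.170*np.cos(a)-.054*np.sin(a); u=.170*np.sin(a)+.054*np.cos(a); return prn(.105-f+dx,0,.072+u+dz)
m.move_l([.50,.035,.40],max_speed=.35); m.set_gripper(0,40)
m.move_ptp(prn(.14,0,.40),V); m.move_l(P(1.15,.045),max_speed=.25); st("behind")
for a in np.arange(1.15,-.001,-.115):
    m.move_l(P(a),max_speed=.15); f=m.current_force(); print(round(a,2),np.round(f,1))
    if np.linalg.norm(f)>40: break
for dz in (-.001,-.002,-.003,-.004,-.005):
    if m.current_force()[2]>20: break
    m.move_l(P(0,dz=dz),max_speed=.05); st(f"press {dz}")
```

```text
behind t 32.59 pos [0.7395 0.0387 0.2519] w 0.0 gf 0.0 F [ 0.6 -0.1  0.3]
1.15 [-0.3 -0.3 -0.6]
1.03 [0.2 0.8 0.1]
0.92 [-0.4 -0.   0.2]
0.8 [ 0.7 -0.3  0.1]
0.69 [-0.3  0.2 -0.7]
0.57 [0.9 0.3 0.3]
0.46 [ 1.5 -0.   0.8]
0.34 [ 0.1  0.4 -0. ]
0.23 [ 0.4 -0.1  0.4]
0.12 [-0.1 -0.6 -0.6]
0.0 [ 0.  -0.6  0.5]
press -0.001 t 36.05 pos [0.556  0.0352 0.126 ] w 0.002 gf 2.8 F [-0.6 -0.8  6.5]
press -0.002 t 36.3 pos [0.5561 0.0352 0.1259] w 0.002 gf 7.9 F [-5.  -0.6 15.9]
press -0.003 t 36.55 pos [0.5561 0.0352 0.1258] w -0.003 gf 13.1 F [-9.1 -0.3 26.4]
```

Run:
```python
from h import *
from seg import *
x,y,z=m.current_ee_pos()
m.move_l([x,y,z+.1],max_speed=.25); m.move_l([.40,y-.02,.40],max_speed=.35); m.dwell(.3)
for c in ("top","scene"):
    p,d=m.grab_frame(c); np.savez(c+"9.npz",p=p,d=d,**m.get_calibration(c))
W,p=cloud("top9.npz"); W2,s=cloud("scene9.npz")
for n,w in(("top",W),("scene",W2)):
    r=sel(w,(.5,.75),(-.02,.09),(.10,.2)); print(n,"roof",np.percentile(r[:,2],[5,50,95]).round(4))
    a=r-r.mean(0); print(np.linalg.lstsq(np.c_[a[:,:2]],a[:,2],rcond=None)[0].round(3))
    rect(sel(w,(.5,.66),(-.30,-.245),(.055,.13)),"small"); rect(sel(w,(.5,.66),(-.42,-.32),(.06,.13)),"spare")
    rect(sel(w,(.38,.5),(.26,.43),(.07,.11)),"stamp top")
st()
cv2.imwrite("pics/end.png",np.hstack([cv2.resize(s,(480,360)),cv2.resize(p[160:340,110:500],(320,360))])[:,:,::-1])
```

```text
top roof [0.1211 0.1257 0.1301]
[ 0.001 -0.   ]
small 382 [ 575.  -274.1] [32.4 60. ] 84.1 z [0.0599 0.0777 0.0859]
spare 862 [ 565.1 -363.2] [61.5 70.7] 83.8 z [0.0678 0.0882 0.0961]
stamp top 112 [440.  349.2] [25.5 24.9] 18.9 z [0.0741 0.0821 0.0887]
scene roof [0.1241 0.1255 0.1269]
[-0.004 -0.001]
small 227 [ 571.6 -271.2] [37.  57.6] 82.7 z [0.0573 0.0722 0.0831]
spare 343 [ 561.3 -362.6] [73.9 67.2] 83.1 z [0.0641 0.082  0.0943]
stamp top 196 [439.5 353.2] [21.7 24.5] 38.4 z [0.0717 0.0804 0.0856]
 t 38.33 pos [0.4002 0.0152 0.3995] w 0.003 gf 0.0 F [-0.1  0.8  0.7]
```

View pics/end.png

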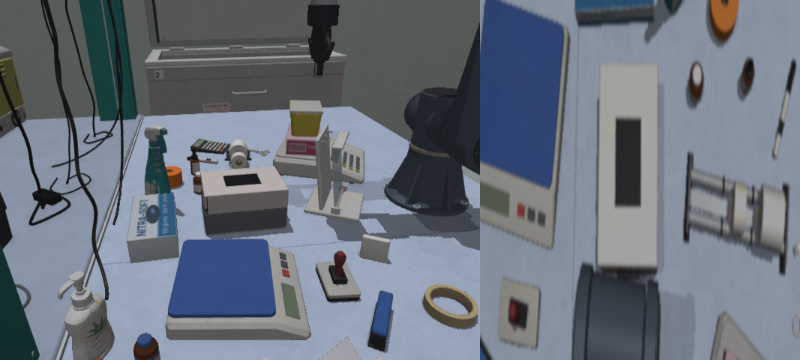

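The final pictures show the cover flat shut at (245,185), and its roof measures level at 126 mm. The stamp is upright on the pad at (340,270). The small roll lies in the rack's middle place at (740,210), and the spare roll and bottles have not moved. I'll hand the job in.

```bash
python3 -c "
from bench import manip as m
print(m.sign_off())"
```

```text
the job is handed in; nothing more can be done
None
```

The job is done and handed in at about 38 s of the 72 s allowed: stamp upright on the pad, small roll in the rack's middle place, large roll seated in the printer, cover fully shut, spare roll and bottles left where they were.

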